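Nest the reducing collar and press a flask down into a sprung ring cradle

ROBOT

A 7-joint arm with a two-finger parallel gripper is mounted at the origin on a cart in front of the work surface, level with it; the furniture and walls round the work are solid. World frame = base frame: x ahead of the robot, y to its left, z up, the work surface at z = 0. Lengths are in mm, angles in rad, forces in N, time in s.
With the tool pointing down it reaches from about 400 to 875 mm from the base axis. Payload 4.4 kg.
Tool frame: the origin (TCP) lies midway between the tips of the shut fingers; the grasp point (between the pads) lies 19 mm behind it; z points along the fingers, y is the direction in which the jaws open and shut (so a half turn about z gives the same grasp; the last joint's range is limited). The gripper opens to 85 mm and grips with 20 to 120 N. Pads are 22 mm wide; open, the fingers measure 114 mm over their backs; the gripper's body (76 mm by 85 mm) begins 54 mm behind the grasp point. The pads swing forward as they close: fully open they stand 13 mm farther back than shut.
Start: joints at [-1.249, 0.628, 0.038, 1.517, -0.027, 0.996, -0.02], TCP at [245.777, 601.757, 231.313] pointing down, gripper open.
Joint ranges: [-3.06, 3.06], [-0.37, 2.12], [-1.25, 1.32], [0.18, 2.47], [-1.1, 4.24], [0.23, 1.98], [-2.94, 2.94]. Speed limits (rad/s): [2.57, 2.57, 3.14, 3.14, 3.14, 3.14, 3.14].

INTERFACE

Orientations are given as [roll, pitch, yaw] about the fixed x, y, z axes, in that order (R = Rz(yaw) Ry(pitch) Rx(roll)).
In Python, from cell import * gives the robot as it stands. The module is installed in compiled form; this text tells all that it offers.
- The arm moves only by the tool move_arm, never from a script. Its argument "series" is a list of rows, each a list of 2 entries, a list of its own where there are three numbers: the shift along the tool's x, y, z in m, then the turn about the tool's z in rad. In form: [[[x, y, z], yaw], ...]. A call has 1 to 5 rows; each row is the pose to reach, as a shift and turn from the pose measured when the call began, along the tool's axes at that moment; what a row does not reach only later rows make up. A row lasts 1/8 s, in which the tool goes at most 62.5 mm and 10.7 degrees, less where a joint would pass 70% of its speed; a pose out of reach is approached as far as the arm can. A call with a gripper value outside its range is refused whole. "claw" is the opening, from 0 (shut) to 1 (fully open), set as the call begins (left out, the last holds). The fingers move at their own pace and stop on an object; the grip force is fixed at half the most. Time passes only in rows, so rows that repeat a pose let the fingers close. It gives the time, the measured TCP pose, the force and the opening at its end, in the units of the state.
- read_state(): the state, without advancing time (a new reading comes with each control period).
- get_image(name): name is "side" or "top" or "wrist"; returns the picture (480x640x3 uint8, blue, green, red); there is no depth.
- camera_model(name): a dict with "fov_y" (degrees; the focal length in pixels is half the picture's height over the tangent of half this angle, whatever the lens; pixels are square), "cx", "cy" (the principal point, pixels), "pose" (4x4, takes a point from camera to world coordinates); the wrist camera has in their place "tool_from_camera" (4x4, takes a point from camera to tool coordinates, whose origin is the TCP and whose axes are the flange's). Camera axes: x right, y down, z forward; pixel columns grow to the right and rows downward; lengths in mm; the calibration is good to about 2 mm. A picture is of the moment at which its call begins: read the wrist's pose just before it. camera_model takes no time and is no camera call.
- finish_job(): hands the job in, once; it reports no verdict.
The state is a dict: "clock": time; "qpos": joint angles; "qd": joint speeds; "tau": joint torques, N m; "eef_pos": TCP position; "tool_rot": TCP orientation; "force": force on the tool from outside, world axes, zero at the start; "torque": the same for the moment, N m; "width": finger opening in mm.
Only numpy, scipy, OpenCV 4.12 (cv2) and the standard library are available. Lean on these libraries where they do the work, as an engineer would, in place of code of your own. Each camera call takes 0.05 s, during which the arm holds its last target. There are 200 camera calls.

TASK

Nest the blue collar all the way down, level, inside the larger grey collar of the spring-loaded ring cradle and let go of it; then take the amber flask by its neck and set it upright in the blue collar. Gently press the flask down until the ring is almost at the bottom of its 20 mm travel, and finish there, still gripping the flask and holding the springs compressed. Do not ram or topple the flask, and leave the tin, the weight and the stone disc where they are.

Things in the scene. Friction and masses are not known exactly. Their poses are not given: they have to be found in the camera images.
- cradle: fixed base of the ring cradle: round grey plate 150 mm across, 12 mm thick, with three steel guide posts in coil springs (60 mm from centre, tops 68 mm above the worktop). Origin: centre of its underside, z up. On the posts slides a level aluminium ring (108 mm across, ears to 72 mm from centre) that carries a large grey collar coaxial with the base
- ring_carriage (a joint): how far the sprung ring with its grey collar is pushed straight down, in m: 0 = up (as found), 0.020 = bottom stop. The springs push up with 8 N at 0 plus 0.5 N per mm; the ring weighs 0.30 kg. The weight of collar and flask does not sink it; with both in place about 9 N of push holds it at 15 mm
- ring_seat (a point): on the axis of the grey collar at its inner ledge, 71 mm above the worktop when the ring is up; moves with the ring. z up. Below the ledge the bore is 56 mm in diameter for 4 mm, then tapers to 48 mm over 22 mm, open below; above it a rim 4 mm high, 66 mm inside, 74 mm outside, surrounds the ledge
- collar: blue collar, loose, 0.09 kg, 42 mm high, open right through: tapered skirt 22 mm high (outside 44 mm at the foot, 52 mm at its top), then a straight rim 20 mm high, 62 mm outside, 54 mm inside. Stands on the narrow end. Origin: centre of underside, z up. Nested, the rim's underside rests on the grey ledge: origin 22 mm below ring_seat, 16 mm of rim stick out above the grey collar
- collar_rim (a point): centre of the blue collar's top opening, 42 mm above its origin
- flask: round amber flask, white stopper, loose, 0.18 to 0.35 kg: bulb 64 mm in diameter, its centre 26.5 mm above the origin, flat foot 36 mm; straight neck 22 mm in diameter from 57 to 109 mm above the origin; lip and stopper 26 mm, up to 123 mm. Origin: centre of foot, z up. In the blue collar the bulb rests on the collar's inner top edge, origin about 10 mm below collar_rim
- flask_neck (a point): point on the flask's axis at mid neck, 85 mm above its origin, where it is gripped
- moisture_tin: bystander: white lidded moisture tin, 59 mm diameter, 38 mm high, origin at the centre of its underside
- weight: bystander: slotted steel weight, 50 mm diameter, 20 mm high, origin at the centre of its underside
- stone: bystander: flat grey-beige porous stone disc, 62 mm diameter, 10 mm high, origin at the centre of its underside

How it is judged (in metres and radians):
On the way, in this order (a step that is already met when the one before it is completed fails the run):
1. the blue collar is nested level in the grey collar and let go (horizontal distance between collar and ring_seat below 0.004 m and z of collar in the frame of ring_seat below -0.019 m and angle between collar's own z axis and vertical below 0.07 rad and contact force between the fingers and collar below 0.3 N), for 0.2 s.
2. the flask sits upright in the blue collar (horizontal distance between flask and collar_rim below 0.006 m and z of flask in the frame of collar_rim below -0.005 m and contact force between flask and collar above 0.5 N and angle between flask's own z axis and vertical below 0.15 rad), for 0.1 s.
At the end, for the whole second after the job is handed in: Ring at least 13.5 mm down; blue collar nested (4 mm of axis, rim within 3 mm of ledge); flask seated in it (6 mm of axis, 5 mm or more below its rim, tilt under 0.15 rad), pressed with over 6 N, still, gripped (tool within 40 mm of mid neck), fingers off the collar (value of joint ring_carriage above 0.0135 m and horizontal distance between collar and ring_seat below 0.004 m and z of collar in the frame of ring_seat below -0.019 m and horizontal distance between flask and collar_rim below 0.006 m and z of flask in the frame of collar_rim below -0.005 m and angle between flask's own z axis and vertical below 0.15 rad and contact force between flask and collar above 6 N and contact force between the fingers and flask above 5 N and contact force between the fingers and collar below 0.3 N and linear speed of flask below 0.02 m/s and distance between the grasp point and flask_neck below 0.04 m); the arm keeps its last pose, push and grip.
It fails at once if the flask is rammed into the collar (over 45 N) (contact force between flask and collar above 45 N).
It fails at once if the flask is toppled (angle between flask's own z axis and vertical above 0.6 rad).
It fails at once if the tin, the weight or the stone is moved by more than 20 mm (distance of any of moisture_tin, weight, stone from where it was at the start of the episode above 0.02 m).
It also fails if it takes over 51 s, if anything falls off the work surface, if the arm or the gripper's body presses on something with over 40 N, if the wrist force passes 120 N, or if a joint passes its speed limit or range.

## Working session

There is one attempt and no reset: what is moved stays moved. The work goes in short steps, Python scripts to look and compute and a tool call to move; the robot and the scene stay as the last step left them, time stands still between calls to the robot, and variables do not carry over. Pictures are saved under pics/ and viewed, about 8 in all and at most 12, crops included, and the job is handed in when it is done.

Besides the shell and the picture viewer there is one more tool, called after "Request:" as name([rows], argument=value, ...), one row to a line, values as JSON. move_arm: Moves the arm, as the interface text tells. Its arguments: {"type":"object","properties":{"series":{"type":"array"},"claw":{"type":"number"}},"required":["series"]}

```bash
mkdir -p pics; python3 - <<'E'
from cell import *
import cv2,numpy as np
s=read_state();print({k:np.round(v,3).tolist() for k,v in s.items()})
for n in ["side","top","wrist"]:
    im=get_image(n);cv2.imwrite(f"pics/{n}0.png",im)
    print(n,{k:np.round(v,3).tolist() for k,v in camera_model(n).items() if not isinstance(v,str)})
a=cv2.imread("pics/side0.png");b=cv2.imread("pics/top0.png")
E
```

```text
{'clock': 0.0, 'qpos': [-1.249, 0.629, 0.038, 1.518, -0.027, 0.996, -0.02], 'qd': [0.0, -0.001, -0.0, -0.001, 0.001, -0.001, 0.001], 'tau': [0.001, -56.341, 1.227, -19.345, 0.011, 0.01, -0.0], 'eef_pos': [245.528, 601.163, 230.364], 'tool_rot': [-3.14, 0.0, 2.754], 'force': [-1.086, -0.112, -0.278], 'torque': [0.015, 0.008, -0.014], 'width': 85.677}
side {'fov_y': 55.73, 'cx': 311.92, 'cy': 238.353, 'pose': [[0.951, -0.138, 0.278, 255.405], [-0.31, -0.496, 0.811, -958.397], [0.026, -0.857, -0.514, 688.723], [0.0, 0.0, 0.0, 1.0]]}
top {'fov_y': 43.079, 'cx': 326.726, 'cy': 238.179, 'pose': [[0.029, -0.998, 0.054, 487.909], [-1.0, -0.029, 0.013, -3.765], [-0.011, -0.054, -0.998, 1305.534], [0.0, 0.0, 0.0, 1.0]]}
wrist {'fov_y': 65.539, 'cx': 315.758, 'cy': 238.883, 'tool_from_camera': [[0.002, -0.952, -0.307, 77.533], [1.0, 0.001, 0.002, 0.377], [-0.001, -0.307, 0.952, -143.224], [0.0, 0.0, 0.0, 1.0]]}
```

View pics/top0.png

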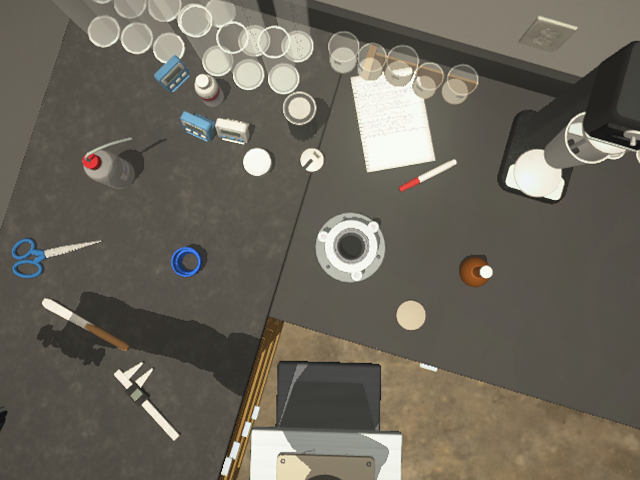

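View pics/side0.png

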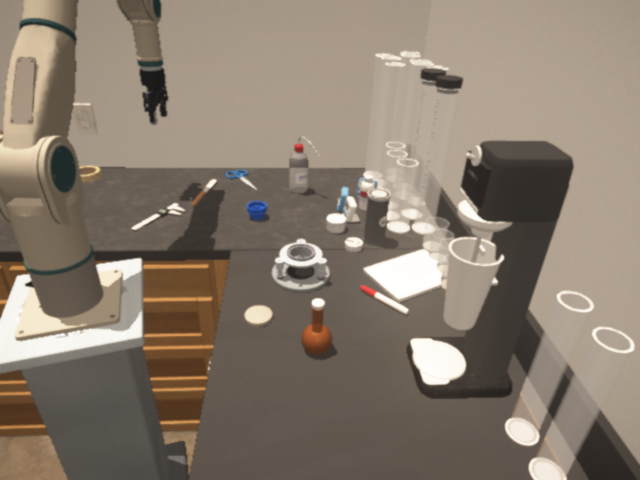

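Top view: the collar is at about (186,262), the cradle (350,247), the flask stopper (486,272) with bulb (474,271), and the stone (411,315). The tin (257,161) and weight (312,160) are well away from the work.

```bash
cat > h.py <<'E'
from cell import *
import cv2,numpy as np
from scipy.spatial.transform import Rotation as Ro
def cam(n,s=None):
    m=camera_model(n); f=240/np.tan(np.radians(m["fov_y"]/2))
    if n=="wrist":
        T=np.eye(4);T[:3,:3]=Ro.from_euler("xyz",s["tool_rot"]).as_matrix();T[:3,3]=s["eef_pos"]
        P=T@np.array(m["tool_from_camera"])
    else: P=np.array(m["pose"])
    return f,m["cx"],m["cy"],P
def plane(c,uv,z):
    f,cx,cy,P=c; uv=np.atleast_2d(uv).astype(float)
    d=np.c_[(uv[:,0]-cx)/f,(uv[:,1]-cy)/f,np.ones(len(uv))]@P[:3,:3].T
    return (P[:3,3]+d*((z-P[2,3])/d[:,2])[:,None])[:,:2]
def proj(c,p):
    f,cx,cy,P=c; q=(np.atleast_2d(p)-P[:3,3])@P[:3,:3]
    return np.c_[f*q[:,0]/q[:,2]+cx,f*q[:,1]/q[:,2]+cy]
def circ(p):
    A=np.c_[2*p,np.ones(len(p))];x=np.linalg.lstsq(A,(p**2).sum(1),rcond=None)[0]
    return x[:2],np.sqrt(x[2]+x[0]**2+x[1]**2)
def blobs(m,a=30):
    n,l,st,ce=cv2.connectedComponentsWithStats(m.astype(np.uint8))
    return [(st[i].tolist(),ce[i].round(1).tolist(),l==i) for i in range(1,n) if st[i,4]>=a]
def totool(s,d): # world shift mm -> tool axes mm
    return Ro.from_euler("xyz",s["tool_rot"]).as_matrix().T@np.array(d)
E
python3 - <<'E'
from h import *
for n in ["top","side"]:
    im=cv2.imread(f"pics/{n}0.png");h=cv2.cvtColor(im,cv2.COLOR_BGR2HSV);c=cam(n)
    H,S,V=cv2.split(h)
    for nm,m,z in [("blue",(abs(H.astype(int)-115)<12)&(S>150)&(V>60),42),("amber",(H<15)&(S>150)&(V>60),26.5)]:
        for st,ce,l in blobs(m,60):
            print(n,nm,st,ce,plane(c,ce,z).round(1).tolist())
    for nm,uv,z in ([("stopper",(486,272),123),("ring",(350,247),75),("stone",(411,315),10),("tin",(257,161),38),("weight",(312,160),20)] if n=="top" else [("stopper",(318,303),123),("ring",(301,253),75)]):
        print(n,nm,plane(c,uv,z).round(1).tolist())
E
```

```text
top blue [15, 239, 20, 9, 64] [26.2, 242.2] [[529.3, 640.3]]
top blue [12, 247, 34, 23, 240] [30.6, 256.2] [[500.4, 629.4]]
top blue [171, 247, 31, 30, 488] [184.4, 261.4] [[498.9, 306.9]]
top blue [13, 261, 18, 17, 81] [19.1, 270.1] [[470.7, 651.9]]
top amber [82, 154, 19, 15, 189] [91.9, 161.7] [[705.3, 517.1]]
top amber [399, 177, 21, 14, 125] [409.3, 184.1] [[676.0, -158.9]]
top amber [460, 257, 29, 30, 578] [472.5, 271.4] [[495.6, -295.0]]
top stopper [[494.7, -299.2]]
top ring [[537.4, -36.0]]
top stone [[399.8, -170.5]]
top tin [[714.4, 163.6]]
top weight [[722.9, 48.6]]
side blue [248, 202, 18, 17, 250] [256.4, 209.3] [[494.2, 274.0]]
side amber [0, 262, 9, 33, 110] [2.5, 279.1] [[-160.5, 105.9]]
side amber [210, 268, 16, 33, 162] [217.9, 281.8] [[330.3, -46.6]]
side amber [174, 278, 37, 16, 190] [195.3, 286.8] [[276.1, -51.8]]
side amber [361, 286, 15, 10, 77] [367.8, 290.2] [[668.0, -178.9]]
side amber [146, 301, 69, 46, 1762] [183.2, 325.2] [[238.1, -181.2]]
side amber [302, 310, 29, 44, 799] [316.2, 335.2] [[500.2, -290.5]]
side amber [148, 348, 63, 30, 1409] [179.7, 363.2] [[223.2, -289.2]]
side amber [152, 379, 53, 9, 242] [184.6, 382.8] [[228.3, -340.8]]
side amber [156, 392, 47, 30, 1128] [179.1, 406.3] [[215.0, -391.1]]
side amber [0, 399, 43, 28, 829] [18.0, 414.7] [[-44.4, -330.2]]
side amber [163, 425, 34, 5, 90] [179.5, 426.9] [[212.7, -433.4]]
side amber [0, 430, 30, 5, 99] [12.6, 431.8] [[-45.7, -364.2]]
side stopper [[496.7, -302.9]]
side ring [[539.2, -49.9]]
```

Request:
move_arm([
  [[-0.05, -0.026, 0], 0],
  [[-0.11, -0.057, 0], 0],
  [[-0.17, -0.087, 0.01], 0],
  [[-0.225, -0.115, 0.02], 0],
  [[-0.26, -0.133, 0.03], 0],
], claw=1)

```text
clock: 0.78
eef_pos: [437.8, 377.4, 200.6]
tool_rot: [-3.14, 0.001, 2.752]
force: [0.7, 0.6, 0.4]
width: 84.9
```

Request:
move_arm([
  [[-0.05, -0.026, 0.01], 0],
  [[-0.088, -0.045, 0.02], 0],
  [[-0.088, -0.045, 0.02], 0],
  [[-0.088, -0.045, 0.02], 0],
])

```text
clock: 1.27
eef_pos: [501.5, 302.8, 180.5]
tool_rot: [-3.14, -0.0, 2.752]
force: [-0.3, 0.0, 0.4]
width: 85.1
```

```bash
cat > look.py <<'E'
from h import *
import sys
s=read_state();im=get_image("wrist");cv2.imwrite(f"pics/{sys.argv[1]}.png",im)
print({k:np.round(s[k],3).tolist() for k in("clock","qpos","eef_pos","tool_rot","force","width")})
E
python3 look.py w1; python3 - <<'E'
from h import *
im=cv2.imread("pics/w1.png");H,S,V=cv2.split(cv2.cvtColor(im,cv2.COLOR_BGR2HSV));c=cam("wrist",read_state())
for st,ce,l in blobs((abs(H.astype(int)-115)<12)&(S>150)&(V>40),100):
    k=cv2.convexHull(np.argwhere(l)[:,::-1].astype(np.int32))[:,0]
    print(st,ce,circ(plane(c,k,42)))
E
```

```text
{'clock': 1.275, 'qpos': [-0.611, 0.596, 0.03, 1.755, -0.023, 0.792, 0.611], 'eef_pos': [501.523, 302.838, 180.513], 'tool_rot': [-3.14, -0.0, 2.752], 'force': [-0.336, 0.012, 0.368], 'width': 85.099}
[278, 180, 78, 78, 3395] [316.3, 222.6] (array([499.79487288, 305.1837353 ]), np.float64(30.903099408688927))
```

View pics/w1.png

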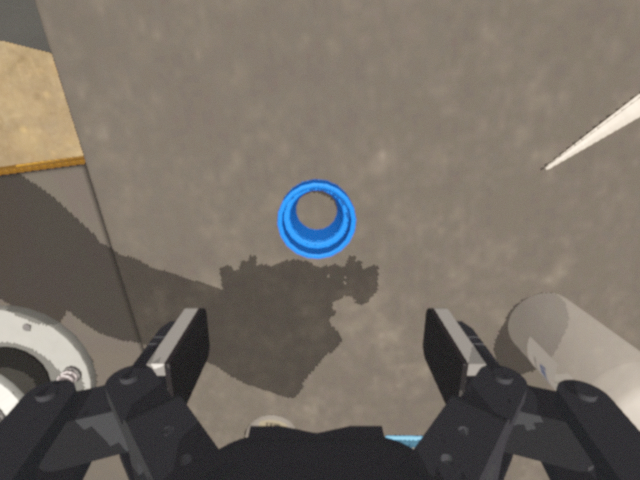

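Wrist view: the collar is upright at (316,222). The fit gives (499.8, 305.2) with radius 30.9, against a nominal 31. I'll descend and grip the rim.

Request:
move_arm([
  [[0.0025, 0.0016, 0.05], 0],
  [[0.0025, 0.0016, 0.1], 0],
  [[0.0025, 0.0016, 0.13], 0],
  [[0.0025, 0.0016, 0.13], 0],
])

```text
clock: 1.82
eef_pos: [496.7, 306.6, 48.9]
tool_rot: [-3.137, -0.004, 2.756]
force: [0.0, 0.6, 0.2]
width: 85.5
```

```bash
python3 look.py w2; python3 - <<'E'
from h import *
im=cv2.imread("pics/w2.png");H,S,V=cv2.split(cv2.cvtColor(im,cv2.COLOR_BGR2HSV));c=cam("wrist",read_state())
for st,ce,l in blobs((abs(H.astype(int)-115)<12)&(S>150)&(V>40),100):
    k=cv2.convexHull(np.argwhere(l)[:,::-1].astype(np.int32))[:,0]
    print(st,ce,circ(plane(c,k,42)))
E
```

```text
{'clock': 1.825, 'qpos': [-0.612, 0.787, 0.018, 1.837, -0.027, 0.523, 0.609], 'eef_pos': [496.735, 306.63, 48.859], 'tool_rot': [-3.137, -0.004, 2.756], 'force': [0.023, 0.567, 0.19], 'width': 85.546}
[245, 235, 136, 134, 11355] [312.5, 308.3] (array([501.24636487, 304.7561005 ]), np.float64(32.18834200998755))
```

Request:
move_arm([
  [[-0.0035, 0, 0.012], 0],
  [[-0.0035, 0, 0.025], 0],
  [[-0.0035, 0, 0.025], 0],
])

```text
clock: 2.25
eef_pos: [500.9, 305.5, 24.8]
tool_rot: [-3.139, -0.002, 2.756]
force: [-0.3, 0.5, 0.9]
width: 85.1
```

Request:
move_arm([
  [[0, 0, 0], 0],
  [[0, 0, 0], 0],
  [[0, 0, 0], 0],
  [[0, 0, 0], 0],
  [[0, 0, 0], 0],
], claw=0)

```text
clock: 2.88
eef_pos: [501.1, 305.5, 25.7]
tool_rot: [-3.139, -0.002, 2.756]
force: [-1.9, -1.6, 5.5]
width: 58.9
```

Request:
move_arm([
  [[0, 0, 0], 0],
  [[0, 0, -0.02], 0],
  [[0, 0, -0.07], 0],
  [[0, 0, -0.1], 0],
  [[0, 0, -0.1], 0],
])

```text
clock: 3.5
eef_pos: [503.3, 306.9, 129.4]
tool_rot: [3.138, 0.002, 2.756]
force: [0.3, -0.1, -0.7]
width: 59.0
```

```bash
python3 look.py w3
```

```text
{'clock': 3.5, 'qpos': [-0.61, 0.668, 0.024, 1.791, -0.024, 0.68, 0.612], 'eef_pos': [503.34, 306.858, 129.362], 'tool_rot': [3.138, 0.002, 2.756], 'force': [0.325, -0.056, -0.66], 'width': 58.953}
```

View pics/w3.png

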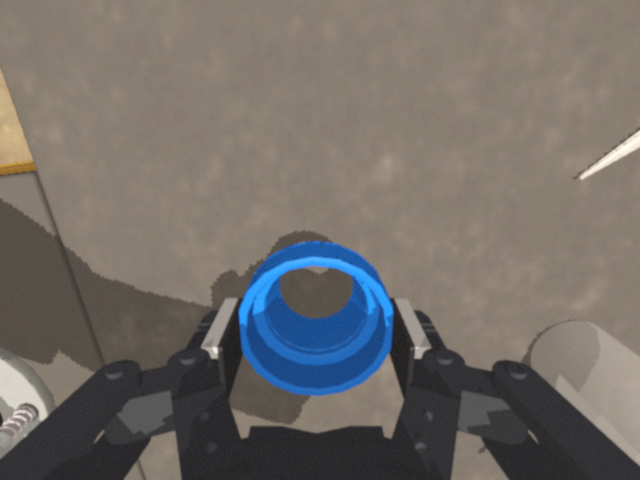

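The collar is held and roughly level, with its rim ellipse centred at about (316,325). Next I'll move to a spot where the wrist camera sees the cradle free of the collar.

Request:
move_arm([
  [[-0.032, -0.04, -0.03], 0],
  [[-0.068, -0.085, -0.06], 0],
  [[-0.103, -0.13, -0.09], 0],
  [[-0.138, -0.175, -0.09], 0],
  [[-0.17, -0.217, -0.09], 0],
])

```text
clock: 4.18
eef_pos: [577.8, 38.5, 217.0]
tool_rot: [-3.141, -0.001, 2.755]
force: [1.5, -0.4, -1.3]
width: 58.5
```

Request:
move_arm([
  [[-0.035, -0.045, 0], 0],
  [[-0.068, -0.086, 0], 0],
  [[-0.068, -0.086, 0], 0],
  [[-0.068, -0.086, 0], 0],
])

```text
clock: 4.68
eef_pos: [607.5, -66.0, 215.8]
tool_rot: [-3.141, -0.004, 2.755]
force: [-0.2, 0.5, -0.9]
width: 58.9
```

```bash
python3 look.py w4
```

```text
{'clock': 4.675, 'qpos': [0.054, 0.589, 0.014, 1.646, -0.011, 0.911, 1.256], 'eef_pos': [607.461, -66.003, 215.838], 'tool_rot': [-3.141, -0.004, 2.755], 'force': [-0.152, 0.506, -0.875], 'width': 58.944}
```

View pics/w4.png

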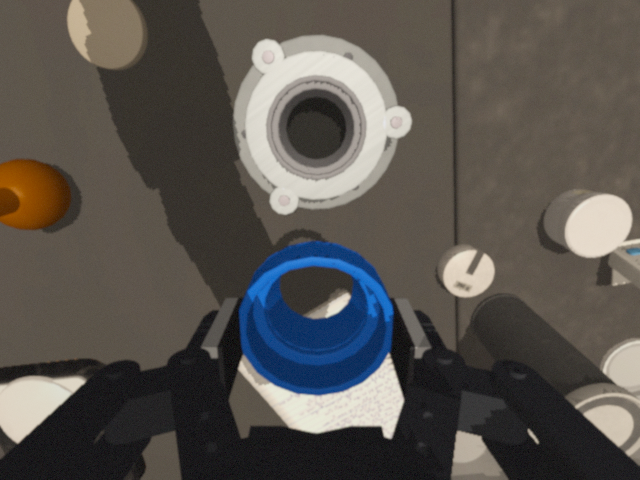

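Cradle view: the grey collar is centred at about (317,127), with posts at (267,56), (397,122) and (284,200). I'll read radial profiles to fit its rim precisely.

```bash
python3 - <<'E'
from h import *
s=read_state();c=cam("wrist",s);im=cv2.imread("pics/w4.png");g=cv2.cvtColor(im,cv2.COLOR_BGR2GRAY)
x0=plane(c,(317,127),75)[0];print("init",x0)
R=np.arange(22,46,1.5);print("      ",R.astype(int))
for a in np.radians(np.arange(0,360,30)):
    p=np.c_[x0[0]+R*np.cos(a),x0[1]+R*np.sin(a),np.full(len(R),75.)]
    uv=proj(c,p).astype(np.float32)
    print(int(np.degrees(a)+.5),cv2.remap(g,uv[:,0],uv[:,1],cv2.INTER_LINEAR).ravel())
# posts: pale tops, z=68
for u in [(267,56),(397,122),(284,200)]:
    print(u,plane(c,u,68)[0])
P=np.array([plane(c,u,68)[0] for u in [(267,56),(397,122),(284,200)]]);print(circ(P))
# blue rim in hand
H,S,V=cv2.split(cv2.cvtColor(im,cv2.COLOR_BGR2HSV))
for z in (228,232):
  q=plane(c,[(240,320),(392,320),(316,394),(316,259)],z);print(z,np.round(q,1).tolist(), [totool(s,[*(k-s["eef_pos"][:2]),0]).round(1)[:2].tolist() for k in q])
E
python3 -c "
import cv2;i=cv2.imread('pics/w4.png');a=i[20:220,220:420];b=i[230:405,220:420];b=cv2.copyMakeBorder(b,0,25,0,0,0)
cv2.imwrite('pics/w4c.png',cv2.resize(cv2.hconcat([a,b]),None,fx=2,fy=2,interpolation=2))"
```

```text
init [541.37483292 -36.41055733]
       [22 23 25 26 28 29 31 32 34 35 37 38 40 41 43 44]
0 [ 63  90  93  93 103 153 163 155 142 159 154 200 211 212 213 212]
30 [ 64  84  86  86 126 161 162 144 152 154 184 212 213 211 214 214]
60 [ 71  76  76  94 148 162 141 127 156 166 214 221 221 219 217 217]
90 [ 69  67  68 119 159 162 135 147 159 198 221 223 222 223 223 224]
120 [ 64  64  71 132 162 147 120 156 165 213 225 225 226 226 226 226]
150 [ 62  64  67 133 162 159 122 155 165 207 222 223 225 226 225 227]
180 [ 58  62  63  96 155 164 154 141 161 187 221 221 225 225 224 223]
210 [ 50  64  68  76 137 162 159 128 155 160 208 220 221 222 222 220]
240 [ 45  74  74  76 110 158 162 148 142 158 175 216 218 218 218 216]
270 [ 56  77  87  91  93 144 164 160 137 157 159 205 219 217 216 215]
300 [ 55  78  94  95  96 137 163 161 144 157 153 164 210 214 215 214]
330 [ 55  89  97  98  99 143 162 160 141 156 152 194 215 214 214 213]
(267, 56) [483.44075256 -51.3372571 ]
(397, 122) [560.51054549  20.28792134]
(284, 200) [583.24202591 -81.46319784]
(array([542.14691613, -37.22926134]), np.float64(60.37755531946676))
228 [[595.5, -91.9], [618.1, -35.8], [639.9, -77.2], [582.7, -54.1]] [[1.1, -29.5], [1.2, 31.0], [-34.5, 0.8], [27.1, 0.7]]
232 [[593.7, -90.2], [615.7, -35.8], [636.7, -75.9], [581.3, -53.6]] [[3.4, -28.6], [3.5, 30.1], [-31.1, 0.8], [28.6, 0.7]]
```

View pics/w4c.png

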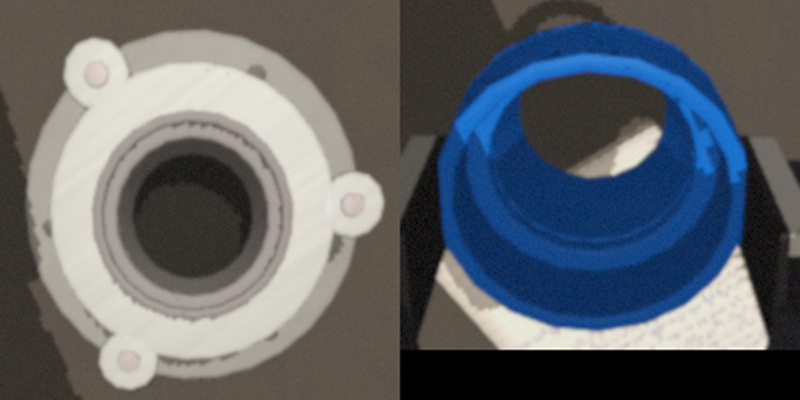

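```bash
cat >> h.py <<'E'
def edge(g,c,x0,z,r0,r1,lo=None,n=72):
    R=np.arange(r0,r1,.25);out=[]
    for a in np.linspace(0,2*np.pi,n,endpoint=False):
        uv=proj(c,np.c_[x0[0]+R*np.cos(a),x0[1]+R*np.sin(a),np.full(len(R),z)]).astype(np.float32)
        v=cv2.remap(g,uv[:,0],uv[:,1],cv2.INTER_LINEAR).ravel().astype(float)
        r=R[np.argmax(v>lo)] if (v>lo).any() else R[np.argmax(np.gradient(v))]
        out.append(np.array(x0)+r*np.array([np.cos(a),np.sin(a)]))
    return np.array(out)
def rfit(p):
    for _ in range(3):
        x,r=circ(p);e=abs(np.hypot(*(p-x).T)-r);p=p[e<max(.6,2*np.median(e))]
    return x.round(2),round(float(r),2),len(p)
E
python3 - <<'E'
from h import *
s=read_state();c=cam("wrist",s);g=cv2.cvtColor(cv2.imread("pics/w4.png"),cv2.COLOR_BGR2GRAY)
for z,lo,r0,r1 in[(71,115,22,33),(75,185,33,42)]: print(z,rfit(edge(g,c,[541.4,-36.9],z,r0,r1,lo)))
print(totool(s,[541.5-607.5,-37.2+66,0]).round(1))
E
```

```text
71 (array([542.25, -37.56]), 28.07, 72)
75 (array([542.71, -37.91]), 36.85, 70)
[72.   1.9  0.2]
```

Request:
move_arm([
  [[0.04, 0.0005, 0], 0],
  [[0.0717, 0.001, 0.02], 0],
  [[0.0717, 0.001, 0.06], 0],
  [[0.0717, 0.001, 0.1], 0],
  [[0.0717, 0.001, 0.1], 0],
])

```text
clock: 5.35
eef_pos: [538.5, -34.9, 114.1]
tool_rot: [-3.14, -0.01, 2.76]
force: [0.1, 0.4, 0.1]
width: 58.5
```

```bash
python3 look.py w5
```

```text
{'clock': 5.35, 'qpos': [0.011, 0.641, 0.005, 1.925, -0.009, 0.586, 1.211], 'eef_pos': [538.481, -34.88, 114.101], 'tool_rot': [-3.14, -0.01, 2.76], 'force': [0.115, 0.373, 0.124], 'width': 58.547}
```

View pics/w5.png

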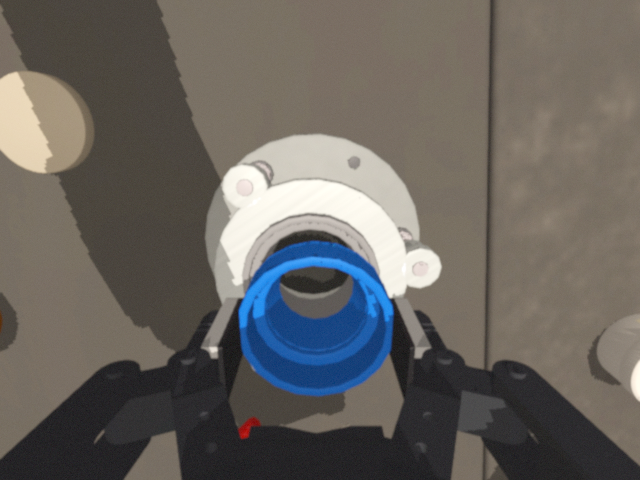

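The collar is above the bore but about 4 mm off the target, with the arm still settling. I'll correct that before lowering.

Request:
move_arm([
  [[-0.004, -0.002, 0], 0],
  [[-0.004, -0.002, 0.006], 0],
  [[-0.004, -0.002, 0.006], 0],
])

```text
clock: 5.78
eef_pos: [543.3, -38.7, 110.2]
tool_rot: [-3.141, -0.006, 2.759]
force: [0.9, -0.2, -0.9]
width: 58.9
```

Request:
move_arm([
  [[0.0015, 0, 0.007], 0],
  [[0.0015, 0, 0.014], 0],
  [[0.0015, 0, 0.02], 0],
  [[0.0015, 0, 0.02], 0],
])

```text
clock: 6.28
eef_pos: [541.3, -38.1, 89.4]
tool_rot: [-3.141, -0.007, 2.759]
force: [0.1, -0.2, -1.1]
width: 58.9
```

Request:
move_arm([
  [[0, 0, 0.004], 0],
  [[0, 0, 0.008], 0],
  [[0, 0, 0.011], 0],
  [[0, 0, 0.011], 0],
])

```text
clock: 6.78
eef_pos: [541.1, -38.0, 78.2]
tool_rot: [-3.141, -0.008, 2.759]
force: [0.3, -0.2, -0.7]
width: 58.7
```

Request:
move_arm([
  [[0, 0, 0.002], 0],
  [[0, 0, 0.0035], 0],
  [[0, 0, 0.0035], 0],
])

```text
clock: 7.15
eef_pos: [541.1, -38.0, 74.9]
tool_rot: [-3.141, -0.007, 2.759]
force: [-1.3, 0.0, 0.6]
width: 58.7
```

Request:
move_arm([
  [[0, 0, 0.001], 0],
  [[0, 0, 0.002], 0],
  [[0, 0, 0.002], 0],
])

```text
clock: 7.52
eef_pos: [541.0, -38.0, 73.1]
tool_rot: [-3.141, -0.007, 2.759]
force: [-2.0, 1.2, 4.6]
width: 58.6
```

Request:
move_arm([
  [[0, 0, 0], 0],
  [[0, 0, 0], 0],
  [[0, 0, 0], 0],
  [[0, 0, 0], 0],
], claw=1)

```text
clock: 8.02
eef_pos: [541.0, -38.1, 72.9]
tool_rot: [-3.141, -0.007, 2.759]
force: [1.2, 0.5, -0.2]
width: 85.5
```

Request:
move_arm([
  [[0, 0, -0.03], 0],
  [[0, 0, -0.08], 0],
  [[-0.02, 0, -0.13], 0],
  [[-0.04, 0, -0.15], 0],
  [[-0.04, 0, -0.15], 0],
])

```text
clock: 8.65
eef_pos: [581.0, -54.0, 224.1]
tool_rot: [3.141, -0.003, 2.758]
force: [-0.7, 0.2, -0.2]
width: 85.3
```

```bash
python3 look.py w6
```

```text
{'clock': 8.65, 'qpos': [0.038, 0.541, 0.011, 1.715, -0.009, 0.889, 1.241], 'eef_pos': [581.039, -54.013, 224.106], 'tool_rot': [3.141, -0.003, 2.758], 'force': [-0.66, 0.152, -0.179], 'width': 85.253}
```

View pics/w6.png

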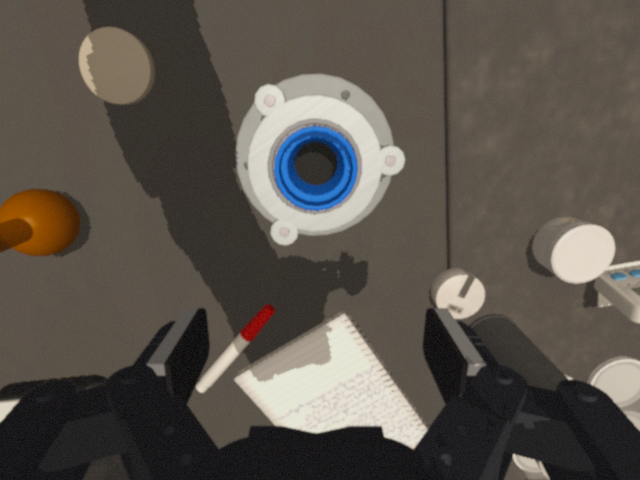

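```bash
python3 - <<'E'
from h import *
s=read_state();c=cam("wrist",s);im=cv2.imread("pics/w6.png");H,S,V=cv2.split(cv2.cvtColor(im,cv2.COLOR_BGR2HSV))
for st,ce,l in blobs((abs(H.astype(int)-112)<14)&(S>130)&(V>40),500):
    k=np.argwhere(cv2.morphologyEx(l.astype(np.uint8),cv2.MORPH_GRADIENT,np.ones((3,3)))>0)[:,::-1]
    k=cv2.convexHull(k.astype(np.int32))[:,0]
    for z in(91,95): print(st,ce,z,rfit(plane(c,k,z)))
P=plane(c,[(269,99),(392,160),(284,232)],68);print("posts",circ(P))
# flask: amber bulb outline
for st,ce,l in blobs((H<16)&(S>170)&(V>60),800): print("amber",st,ce,plane(c,ce,26.5))
E
```

```text
[274, 126, 83, 84, 4014] [315.4, 169.6] 91 (array([538.95, -36.85]), 31.11, 42)
[274, 126, 83, 84, 4014] [315.4, 169.6] 95 (array([538.5 , -36.67]), 30.65, 42)
posts (array([538.87574968, -36.91937094]), np.float64(60.43984414092068))
amber [16, 189, 64, 67, 1627] [55.7, 219.9] [[ 498.9310896  -283.88126283]]
```

The wrist view shows the collar rim concentric with the posts to within 0.1 mm, and r = 31.1 fits at z = 91, so it is nested and level. The flask is next.

Request:
move_arm([
  [[-0.01, -0.05, -0.01], 0],
  [[-0.022, -0.107, -0.02], 0],
  [[-0.034, -0.165, -0.03], 0],
  [[-0.046, -0.22, -0.03], 0],
  [[-0.053, -0.255, -0.03], 0],
])

```text
clock: 9.32
eef_pos: [529.8, -311.8, 249.9]
tool_rot: [-3.14, -0.012, 2.755]
force: [0.3, -0.8, 1.2]
width: 85.6
```

Request:
move_arm([
  [[0, 0, 0], 0],
  [[0, 0, 0], 0],
  [[0, 0, 0], 0],
])

```text
clock: 9.7
eef_pos: [530.2, -309.4, 249.3]
tool_rot: [3.142, -0.014, 2.758]
force: [0.5, 1.0, 1.7]
width: 85.2
```

```bash
python3 look.py w7
```

```text
{'clock': 9.7, 'qpos': [0.466, 0.564, 0.025, 1.589, -0.014, 1.003, 1.683], 'eef_pos': [530.198, -309.392, 249.267], 'tool_rot': [3.142, -0.014, 2.758], 'force': [0.497, 0.995, 1.744], 'width': 85.221}
```

View pics/w7.png

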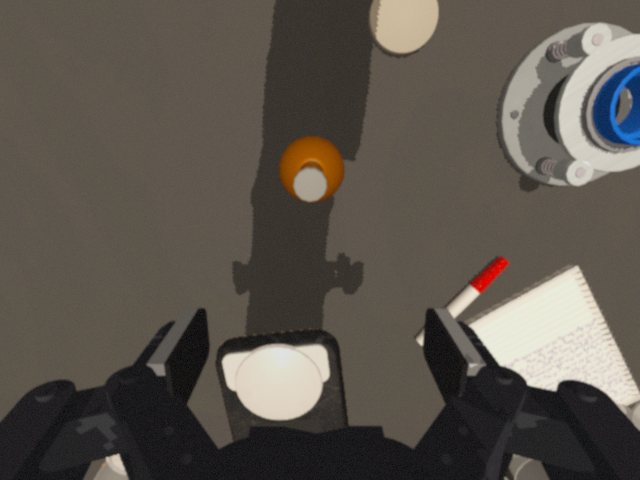

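```bash
python3 - <<'E'
from h import *
s=read_state();c=cam("wrist",s);im=cv2.imread("pics/w7.png");H,S,V=cv2.split(cv2.cvtColor(im,cv2.COLOR_BGR2HSV))
for st,ce,l in blobs((V>120)&(S<60),200):
    if abs(ce[0]-310)<20 and abs(ce[1]-184)<20:
        (x,y),r=cv2.minEnclosingCircle(np.argwhere(l)[:,::-1].astype(np.float32));print("stop",st,ce,x,y,r,plane(c,[(x,y),ce],123))
for st,ce,l in blobs((H<18)&(S>150)&(V>50),400):
    k=cv2.convexHull(np.argwhere(l)[:,::-1].astype(np.int32))[:,0]; (x,y),r=cv2.minEnclosingCircle(k.astype(np.float32));print("bulb",st,ce,x,y,r,plane(c,(x,y),26.5))
E
```

```text
stop [294, 168, 32, 34, 843] [309.7, 184.1] 309.9937744140625 184.27178955078125 16.757802963256836 [[ 497.82260884 -300.33716163]
 [ 497.62721627 -300.48834293]]
bulb [279, 136, 65, 66, 2446] [311.7, 162.5] 311.49951171875 168.7031707763672 33.34307098388672 [[ 497.64636411 -300.15204673]]
bulb [470, 256, 39, 37, 567] [489.5, 274.1] 489.0 272.0 21.95459747314453 [[ 668.11996339 -166.12349974]]
```

Wrist view: stopper disc at (310,184) and bulb at (311,169), which agree on the flask axis at (497.7, -300.3). I'll move above it and then straight down.

Request:
move_arm([
  [[0.0335, -0.0037, 0.02], 0],
  [[0.0335, -0.0037, 0.05], 0],
  [[0.0335, -0.0037, 0.075], 0],
  [[0.0335, -0.0037, 0.075], 0],
  [[0.0335, -0.0037, 0.075], 0],
])

```text
clock: 10.38
eef_pos: [497.9, -299.9, 175.9]
tool_rot: [-3.141, -0.012, 2.759]
force: [0.0, -0.4, 0.7]
width: 85.2
```

```bash
python3 look.py w8; python3 - <<'E'
from h import *
s=read_state();c=cam("wrist",s);im=cv2.imread("pics/w8.png");H,S,V=cv2.split(cv2.cvtColor(im,cv2.COLOR_BGR2HSV))
print(proj(c,[497.7,-300.3,123]))
for st,ce,l in blobs((V>120)&(S<60),200):
    (x,y),r=cv2.minEnclosingCircle(np.argwhere(l)[:,::-1].astype(np.float32));p=plane(c,(x,y),123)[0]
    if np.hypot(*(p-[497.7,-300.3]))<30: print(st,x,y,r,p,totool(s,[*(p-s["eef_pos"][:2]),0]))
E
```

```text
{'clock': 10.375, 'qpos': [0.48, 0.601, 0.02, 1.762, -0.014, 0.791, 1.695], 'eef_pos': [497.913, -299.947, 175.908], 'tool_rot': [-3.141, -0.012, 2.759], 'force': [0.034, -0.42, 0.661], 'width': 85.25}
[[314.26887498 263.12518013]]
[292, 241, 48, 43, 1499] 315.5 263.54998779296875 23.54479217529297 [ 498.19725468 -299.7491107 ] [3.55659061e-02 5.35387931e-01 1.35425215e-04]
```

Request:
move_arm([
  [[0, 0.0005, 0.035], 0],
  [[0, 0.0005, 0.07], 0],
  [[0, 0.0005, 0.095], 0],
  [[0, 0.0005, 0.106], 0],
  [[0, 0.0005, 0.106], 0],
])

```text
clock: 11.05
eef_pos: [497.5, -299.5, 70.5]
tool_rot: [-3.141, -0.011, 2.759]
force: [0.2, 0.1, 0.1]
width: 85.9
```

Request:
move_arm([
  [[0, 0, 0], 0],
  [[0, 0, 0], 0],
  [[0, 0, 0], 0],
  [[0, 0, 0], 0],
  [[0, 0, 0], 0],
], claw=0)

```text
clock: 11.68
eef_pos: [497.7, -299.8, 71.0]
tool_rot: [-3.141, -0.01, 2.759]
force: [-0.7, -0.1, 4.0]
width: 21.0
```

Request:
move_arm([
  [[0, 0, 0], 0],
  [[0, 0, 0], 0],
  [[0, 0, -0.005], 0],
  [[0, 0, -0.02], 0],
  [[0, 0, -0.02], 0],
])

```text
clock: 12.3
eef_pos: [498.9, -300.4, 92.4]
tool_rot: [-3.141, -0.007, 2.759]
force: [-0.7, 0.2, -2.1]
width: 21.2
```

Request:
move_arm([
  [[0, 0, -0.03], 0],
  [[0, 0, -0.065], 0],
  [[0, 0, -0.1], 0],
  [[0, 0, -0.125], 0],
  [[0, 0, -0.125], 0],
])

```text
clock: 12.92
eef_pos: [500.8, -301.3, 219.2]
tool_rot: [-3.14, -0.003, 2.759]
force: [-0.2, 0.1, -3.2]
width: 21.0
```

Request:
move_arm([
  [[0.006, 0.025, 0], 0],
  [[0.016, 0.07, 0], 0],
  [[0.026, 0.115, 0], 0],
  [[0.037, 0.16, 0], 0],
  [[0.043, 0.19, 0], 0],
])

```text
clock: 13.55
eef_pos: [531.0, -105.9, 217.4]
tool_rot: [-3.14, -0.006, 2.762]
force: [1.7, 0.4, -2.4]
width: 21.1
```

Request:
move_arm([
  [[0, 0, 0], 0],
  [[0, 0, 0], 0],
])

```text
clock: 13.8
eef_pos: [530.1, -106.5, 216.2]
tool_rot: [-3.139, -0.008, 2.761]
force: [-0.4, -1.2, -1.1]
width: 21.2
```

Request:
move_arm([
  [[0.006, 0.03, 0], 0],
  [[0.012, 0.056, 0], 0],
  [[0.0147, 0.0683, 0], 0],
  [[0.0147, 0.0683, 0.02], 0],
  [[0.0147, 0.0683, 0.02], 0],
])

```text
clock: 14.42
eef_pos: [540.1, -39.2, 194.9]
tool_rot: [-3.137, -0.011, 2.759]
force: [-0.8, 0.2, -2.3]
width: 20.6
```

Request:
move_arm([
  [[0, 0, 0], 0],
  [[0, 0, 0], 0],
])

```text
clock: 14.68
eef_pos: [540.4, -40.1, 195.4]
tool_rot: [-3.137, -0.01, 2.758]
force: [0.3, -0.8, -2.1]
width: 21.4
```

```bash
python3 look.py w9; python3 - <<'E'
from h import *
cv2.imwrite("pics/t9.png",get_image("top"));sd=get_image("side");cv2.imwrite("pics/s9.png",sd)
w=cv2.imread("pics/w9.png");a=cv2.resize(sd[150:310,220:400],(540,480));cv2.imwrite("pics/c9.png",cv2.hconcat([cv2.resize(w[120:440,160:480],(260,260)),cv2.resize(a,(292,260))]))
E
```

```text
{'clock': 14.675, 'qpos': [0.011, 0.524, 0.015, 1.851, -0.009, 0.778, 1.219], 'eef_pos': [540.359, -40.138, 195.386], 'tool_rot': [-3.137, -0.01, 2.758], 'force': [0.334, -0.818, -2.083], 'width': 21.397}
```

View pics/c9.png

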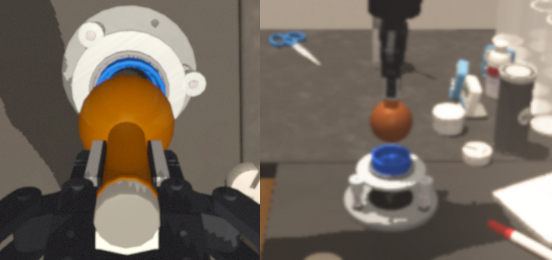

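The wrist and side crops show the flask upright and directly above the nested collar. I'll trim the position and lower it.

Request:
move_arm([
  [[-0.0004, 0.0027, 0.01], 0],
  [[-0.0004, 0.0027, 0.02], 0],
  [[-0.0004, 0.0027, 0.03], 0],
  [[-0.0004, 0.0027, 0.035], 0],
  [[-0.0004, 0.0027, 0.035], 0],
])

```text
clock: 15.45
eef_pos: [541.1, -37.1, 159.7]
tool_rot: [-3.137, -0.011, 2.759]
force: [-1.0, -0.9, -2.6]
width: 21.0
```

Request:
move_arm([
  [[-0.0005, -0.0005, 0.002], 0],
  [[-0.0005, -0.0005, 0.004], 0],
  [[-0.0005, -0.0005, 0.006], 0],
  [[-0.0005, -0.0005, 0.006], 0],
])

```text
clock: 15.95
eef_pos: [541.2, -37.8, 153.6]
tool_rot: [-3.137, -0.011, 2.759]
force: [0.2, -0.0, -2.7]
width: 20.9
```

Request:
move_arm([
  [[0, 0, 0.0015], 0],
  [[0, 0, 0.003], 0],
  [[0, 0, 0.003], 0],
  [[0, 0, 0.003], 0],
])

```text
clock: 16.45
eef_pos: [541.6, -37.7, 151.0]
tool_rot: [-3.137, -0.01, 2.759]
force: [0.3, 0.2, 2.8]
width: 20.9
```

Request:
move_arm([
  [[0, 0, 0.0015], 0],
  [[0, 0, 0.003], 0],
  [[0, 0, 0.0045], 0],
  [[0, 0, 0.006], 0],
  [[0, 0, 0.006], 0],
])

```text
clock: 17.08
eef_pos: [541.7, -37.7, 145.1]
tool_rot: [-3.137, -0.01, 2.759]
force: [-0.1, 0.8, 4.9]
width: 21.1
```

Request:
move_arm([
  [[0, 0, 0.0015], 0],
  [[0, 0, 0.003], 0],
  [[0, 0, 0.0045], 0],
  [[0, 0, 0.006], 0],
  [[0, 0, 0.006], 0],
])

```text
clock: 17.7
eef_pos: [541.7, -37.8, 139.4]
tool_rot: [-3.137, -0.01, 2.759]
force: [-1.0, -0.1, 8.5]
width: 21.3
```

Request:
move_arm([
  [[0, 0, 0.0015], 0],
  [[0, 0, 0.003], 0],
  [[0, 0, 0.0045], 0],
  [[0, 0, 0.0045], 0],
])

```text
clock: 18.2
eef_pos: [541.7, -37.8, 135.4]
tool_rot: [-3.137, -0.009, 2.759]
force: [-0.7, 1.1, 10.0]
width: 21.1
```

```bash
python3 look.py w10; python3 - <<'E'
from h import *
sd=get_image("side");cv2.imwrite("pics/s10.png",sd)
s9=cv2.imread("pics/s9.png");w=cv2.imread("pics/w10.png")
cv2.imwrite("pics/c10.png",cv2.hconcat([cv2.resize(x,(390,400),interpolation=2) for x in(sd[190:300,247:357],w[60:440,130:500])]))
# carriage travel: white ring shift in side view, by template match ears region
t=s9[255:272,270:336]; r=cv2.matchTemplate(sd[240:300,268:338],t,cv2.TM_CCOEFF_NORMED);_,v,_,l=cv2.minMaxLoc(r);print("ring shift px",l[1]+240-255,l[0]+268-270,v)
c=cam("side");print("expected row shift 16.5mm",proj(c,[[542,-37,60],[542,-37,43.5]]))
s=read_state();print(s["clock"],s["eef_pos"],s["force"],s["width"])
E
```

```text
{'clock': 18.2, 'qpos': [0.01, 0.611, 0.011, 1.901, -0.01, 0.64, 1.215], 'eef_pos': [541.74, -37.775, 135.392], 'tool_rot': [-3.137, -0.009, 2.759], 'force': [-0.688, 1.104, 9.956], 'width': 21.112}
ring shift px 5 0 0.9307880997657776
expected row shift 16.5mm [[300.50564955 255.16638295]
 [300.4236602  260.58415755]]
18.3 [541.75478152 -37.7993946  135.46933571] [-2.38726477  0.23491066  9.39890555] 20.94676716234639
```

View pics/c10.png

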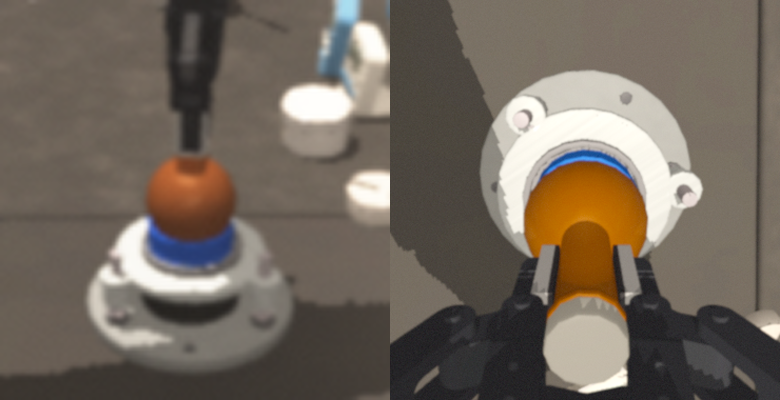

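The ring is visibly pressed: 5 px, or about 15 mm, in the side view; about 16 mm by TCP; and about 16–17 mm from a push of roughly 10 N. The flask is upright and the fingers are clear of the collar. I'll add 1 mm for margin and let it settle.

Request:
move_arm([
  [[0, 0, 0.0005], 0],
  [[0, 0, 0.001], 0],
  [[0, 0, 0.001], 0],
  [[0, 0, 0.001], 0],
  [[0, 0, 0.001], 0],
])

```text
clock: 18.92
eef_pos: [541.8, -37.8, 135.1]
tool_rot: [-3.137, -0.009, 2.759]
force: [-1.6, 1.0, 9.8]
width: 20.8
```

Request:
move_arm([
  [[0, 0, 0], 0],
  [[0, 0, 0], 0],
  [[0, 0, 0], 0],
])

```text
clock: 19.3
eef_pos: [541.7, -37.8, 135.8]
tool_rot: [-3.137, -0.009, 2.759]
force: [-1.6, -0.2, 9.5]
width: 21.1
```

Request:
move_arm([
  [[0, 0, 0.001], 0],
  [[0, 0, 0.002], 0],
  [[0, 0, 0.0025], 0],
  [[0, 0, 0.0025], 0],
  [[0, 0, 0.0025], 0],
])

```text
clock: 19.92
eef_pos: [541.8, -37.8, 134.0]
tool_rot: [-3.138, -0.009, 2.759]
force: [-2.4, 0.2, 9.2]
width: 21.4
```

```bash
python3 - <<'E'
from h import *
for i in range(4):
    sd=get_image("side");s=read_state();print(s["clock"],s["eef_pos"].round(1) if hasattr(s["eef_pos"],"round") else s["eef_pos"],np.round(s["force"],1),round(s["width"],1))
s9=cv2.imread("pics/s9.png");t=s9[255:272,270:336];r=cv2.matchTemplate(cv2.resize(sd[240:300,268:338],None,fx=4,fy=4,interpolation=2),cv2.resize(t,None,fx=4,fy=4,interpolation=2),cv2.TM_CCOEFF_NORMED);print("ring px",cv2.minMaxLoc(r)[3][1]/4-15)
E
```

```text
19.975 [541.8 -37.8 134. ] [-1.8 -0.1 10.5] 20.7
20.025 [541.8 -37.8 134. ] [-1.5  1.1 10.8] 21.1
20.075 [541.7 -37.8 134. ] [-1.4  0.1 11. ] 21.3
20.125 [541.8 -37.8 134. ] [-1.   1.  10.1] 21.2
ring px 5.25
```

```bash
python3 -c "
from cell import *
print(finish_job());s=read_state();print(s['clock'],s['eef_pos'],s['force'],s['width'])"
```

```text
the job is handed in; nothing more can be done
None
the job is handed in; nothing more can be done
```

The job is handed in at about 20 s of the 51 s allowed. `finish_job` reports no verdict, so the outcome rests on my own checks.

**What I did:** I gripped the blue collar by its rim, nested it in the grey collar and let go. I then took the flask by its neck, seated it upright in the blue collar, pressed it down in small steps and kept hold of it.

**Last checks:**
- **Collar:** in the wrist picture after release, its rim was within about 0.1 mm of the post circle, and its size (31.1 mm radius) fitted the nested height.
- **Ring travel:** the three estimates differ slightly but all are above 13.5 mm. The side picture gives about 16 mm and the push of 10–11 N suggests about 17 mm. The TCP dropped about 17.5 mm from first contact.
- **Flask:** it was upright and still, with the fingers on its neck (opening 21 mm) and clear of the collar. That was by eye just before the last 1–2 mm of pressing; the TCP and opening stayed steady afterwards.
- **Disagreement:** one wrist picture, taken while the arm was still settling, placed the cradle about 3 mm from the earlier fit. I kept the earlier fit, and the placing forces agreed with it.
- **Not checked:** I did not re-measure the tin, weight and stone at the end. No move came near them.

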